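Replace the snap clip on a wheel axle

TASK

The wheel in the clamped jig is held on its axle by a worn spring clip with a green tab: replace it with the new yellow-tabbed clip from the blue tray. Pull the worn clip off sideways and put it in the grey scrap bin, and push the new one sideways onto the axle groove until it snaps fully home. Do not bump hard against the jig, its clamps or the wheel, and leave the other things on the bench where they are.

Things in the scene. Friction and masses are not known exactly. Their poses are not given: they have to be found in the camera images.
- jig: Fixed plywood board 150 (x) x 300 (y) x 18 mm, origin at the centre of its underside. On it a steel bracket with an upright stub axle on the z axis through the origin, carrying the wheel; a toggle clamp stands at each end (+y and -y). Clips can be slid on or off only roughly along the jig's x, between the clamps; the way the worn clip points is free.
- groove (a point): On the axle's axis at the top face of the thrust washer, the lower edge of the groove. The groove is 20 mm in diameter and runs 10 mm up from here; above it is the axle head, 26 mm diameter, from 10 to 27 mm above this point. Axes as the jig.
- old_clip: Worn clip, rusty brown with a green tab, same shape and frame as the new clip, at the start snapped onto the axle groove, resting on the thrust washer. A level pull along its -x of about 15 N takes it off; it is clear after 40 mm.
- new_clip: New snap clip, bright steel with a yellow tab, flat in the tray, 79 mm long, 0.12 kg. Origin: centre of the round bore, on the underside. Flat C-shaped spring 6 mm thick, 45 mm wide, mouth open to +x and reaching x = +24 mm; the bore fits the groove. At -x stands an upright pull tab: 12 mm thick (y), 26 mm long (x -56 to -30 mm), top at z = 44 mm; its foot is 22 mm wide up to z = 8 mm.
- tray: Fixed shallow blue tray 240 (x) x 170 (y) x 16 mm high, walls and floor 3 mm, origin at the centre of its underside. Holds the new clip, a loose steel washer and a socket.
- bin: Fixed grey open scrap bin 170 (x) x 140 (y) x 60 mm high, walls and floor 4 mm, origin at the centre of its underside. It is empty at the start.
- washer: Bystander: steel washer 52 mm diameter, 5 mm thick, in the tray. Origin at the centre of its underside.
- socket: Bystander: steel socket 28 mm diameter, 45 mm tall, in the tray. Origin at the centre of its underside.
- spray_can: Bystander: blue and yellow spray can 66 mm diameter, 187 mm tall, white cap, beyond the jig. Origin at the centre of its underside.
- glue: Bystander: cream glue bottle 58 mm diameter, 150 mm tall, orange cap, beyond the jig. Origin at the centre of its underside.
- hammer: Bystander: hammer 200 mm long, wooden handle, lying flat between the robot and the jig, under 40 mm high. Origin at the middle of its length on the bench.
- tape: Bystander: yellow tape measure 70 x 36 x 66 mm, near the robot. Origin at the centre of its underside.
- wood_block: Bystander: wooden block 120 x 45 x 35 mm beyond the jig. Origin at the centre of its underside.
- wheel: Wheel lying flat on the axle, free to turn. Black tyre 140 mm diameter, its top 74 mm above the bench; orange hub, radius 30 mm, up to 79 mm. On the hub lies a steel thrust washer of radius 38 mm, its top at 82 mm. Origin: on the axle's axis at bench level.
- clamp_a (a point): Top of the upright red handle (radius 11 mm) of the clamp at the jig's +y end, 191 mm above the bench, 136 mm from the axle. The clamp's low arm, at most 72 mm above the bench, reaches in to 77 mm from the axle.
- clamp_b (a point): The same for the clamp at the jig's -y end.
- new_tab (a point): Middle of the new clip's tab at a good height to grip, 43 mm behind the bore centre (-x) and 32 mm above the underside. Axes as the clip. To fit: clip level, underside 1 to 3 mm above the thrust washer, mouth toward the axle, push along the clip's +x. The jaws touch about 20 mm before home, spread with about 12 N and snap shut when the bore centre meets the axis; the back of the bore is the stop.
- old_tab (a point): Middle of the worn clip's tab at a good height to grip, 43 mm behind its bore centre (-x), 32 mm above its underside. Axes as the clip.

How it is judged:
On the way, in this order (a step that is already met when the one before it is completed fails the run):
1. the worn clip is off the axle (distance between old_clip and groove above 0.06 m), for 0.2 s.
2. the new clip is snapped home in the groove (horizontal distance between new_clip and groove below 0.003 m and z of new_clip in the frame of groove between -0.003 and 0.006 m and angle between new_clip's own z axis and vertical below 0.12 rad), for 0.2 s.
At the end, for the whole second after the job is handed in: The new clip sits in the groove: its bore centre within 3 mm of the axle's axis, its underside from 3 mm below to 6 mm above the washer's top, level within 7 degrees, at rest. The worn clip lies inside the scrap bin (its bore centre within the walls and below the rim), at rest (all of step 2 and linear speed of each of new_clip, old_clip below 0.03 m/s and x of old_clip in the frame of bin between -0.082 and 0.082 m and y of old_clip in the frame of bin between -0.067 and 0.067 m and z of old_clip in the frame of bin below 0.06 m); the robot touches nothing.
It fails at once if the robot bumps the jig, clamps or wheel with more than 30 N (contact force between any of the arm, the fingers and jig above 30 N).
It fails at once if a bystander is moved more than 30 mm (distance of any of washer, socket, spray_can, glue, hammer, tape, wood_block from where it was at the start of the episode above 0.03 m).
It also fails if it takes over 69 s, if anything falls off the work surface, if the arm or the gripper's body presses on something with over 40 N, if the wrist force passes 120 N, or if a joint passes its speed limit or range.

ROBOT

A 6-joint arm with a two-finger parallel gripper is mounted at the origin on the work surface. World frame = base frame: x ahead of the robot, y to its left, z up, the work surface at z = 0. Lengths are in m, angles in rad, forces in N, time in s.
With the tool pointing down it reaches from about 0.35 to 0.975 m from the base axis. Payload 4.9 kg.
Tool frame: the origin (TCP) lies at the very end of the fingers, on their centre line; the grasp point (between the pads) lies 19 mm behind it; x points along the fingers, z is the direction in which the jaws open and shut, and the axes are right-handed (so a half turn about x gives the same grasp; the last joint's range is limited). The gripper opens to 85 mm and grips with 20 to 120 N. Pads are 22 mm wide; open, the fingers measure 114 mm over their backs; the gripper's body (76 mm by 85 mm) begins 54 mm behind the grasp point. The pads swing forward as they close: fully open they stand 13 mm farther back than shut.
Start: joints at [1.084, 0.053, 1.613, -0, 1.476, -0.119], TCP at [0.225, 0.583, 0.231] pointing down, gripper open.
Joint ranges: [-3.01, 3.01], [-1.01, 2.22], [0.06, 2.58], [-1.02, 4.17], [0.09, 2.62], [-3.14, 3.14]. Speed limits (rad/s): [2.57, 2.57, 3.14, 3.14, 3.14, 3.14].

INTERFACE

Orientations are given as a rotation vector (axis times angle).
In Python, from station import ctrl, imaging gives the robot as it stands. The module is installed in compiled form; this text tells all that it offers.
- The arm moves only by the shell command python3 -m jog 'ROWS' [FORCE]. ROWS is JSON, a list that holds one entry, the list of rows, each a list of 5 numbers: the shift along the tool's x, y, z in m, then the turn about the tool's x in rad, then the closure, from -1 (fully open) to 1 (shut). A call has 1 to 12 rows; each row is the pose to reach, as a shift and turn from the pose measured when the call began, along the tool's axes at that moment; what a row does not reach only later rows make up. A row lasts 1/10 s, in which the tool goes at most 50 mm and 8.59 degrees, less where a joint would pass 70% of its speed; a pose out of reach is approached as far as the arm can. A call with a gripper value outside its range is refused whole. The fingers move at their own pace and stop on an object; FORCE is the grip in N (left out, the last holds). Time passes only in rows, so rows that repeat a pose let the fingers close. It gives the time, the measured TCP pose, the force and the opening at its end, in the units of the state.
- ctrl.get_obs(): the state, without advancing time (a new reading comes with each control period).
- imaging.get_image(name): name is "scene" or "top" or "wrist"; returns a dict with "color" (400x640x3 uint8, red, green, blue), "intrinsics" (3x3 intrinsics, pixels), "R" (3x3) and "t" (3): a world point X has camera coordinates R X + t. Camera axes: x right, y down, z forward; pixel columns grow to the right and rows downward; lengths in m; the calibration is good to about 2 mm. A picture is of the moment at which its call begins. There is no depth.
- ctrl.finish_job(): hands the job in, once; it reports no verdict.
The state is a dict: "t": time; "q": joint angles; "dq": joint speeds; "effort": joint torques, N m; "tool_pos": TCP position; "tool_rot": TCP orientation; "contact_force": force on the tool from outside, world axes, zero at the start; "wrist_torque": the same for the moment, N m; "opening": finger opening in m.
Only numpy, scipy, OpenCV 4.12 (cv2) and the standard library are available. Lean on these libraries where they do the work, as an engineer would, in place of code of your own. Each camera call takes 0.05 s, during which the arm holds its last target.

## Working session

There is one attempt and no reset: what is moved stays moved. The work goes in short steps, Python scripts to look and compute and a shell command to move; the robot and the scene stay as the last step left them, time stands still between calls to the robot, and variables do not carry over. Pictures are saved under pics/ and viewed, and the job is handed in when it is done.

```bash
ls; mkdir -p pics
python3 - <<'E'
from station import ctrl, imaging
import cv2
o=ctrl.get_obs(); print({k:(v if k in('t','tool_pos','tool_rot','opening','contact_force') else None) for k,v in o.items()})
for n in ("scene","top","wrist"):
    d=imaging.get_image(n); cv2.imwrite(f"pics/{n}0.png",cv2.cvtColor(d["color"],cv2.COLOR_RGB2BGR)); print(n,d["intrinsics"].tolist(),d["R"].round(4).tolist(),d["t"].round(4).tolist())
E
```

```text
pics
{'t': 0.0, 'q': None, 'dq': None, 'effort': None, 'tool_pos': array([0.22441733, 0.58263874, 0.23003157]), 'tool_rot': array([-0.93522894,  1.36298588,  0.93357182]), 'contact_force': array([-0.49651433,  0.24825628, -0.19463395]), 'wrist_torque': None, 'opening': 0.0854857969064327}
scene [[386.0665659402406, 0.0, 320.30185230971176], [0.0, 386.0665659402406, 197.93027339782267], [0.0, 0.0, 1.0]] [[-0.0643, 0.9978, -0.0179], [0.7052, 0.0328, -0.7082], [-0.7061, -0.0581, -0.7058]] [0.0275, -0.3165, 1.3852]
top [[395.17352926826527, 0.0, 321.775577607654], [0.0, 395.17352926826527, 198.08723819674566], [0.0, 0.0, 1.0]] [[0.0141, -0.9998, 0.0133], [-0.9966, -0.0151, -0.0804], [0.0806, -0.0122, -0.9967]] [-0.0174, 0.5985, 1.2298]
wrist [[325.5850517149726, 0.0, 319.43812363488644], [0.0, 325.5850517149726, 203.4521265300896], [0.0, 0.0, 1.0]] [[0.3596, 0.9331, -0.002], [0.8994, -0.3461, 0.2672], [0.2486, -0.0979, -0.9636]] [-0.6234, -0.035, 0.3778]
```

View pics/scene0.png

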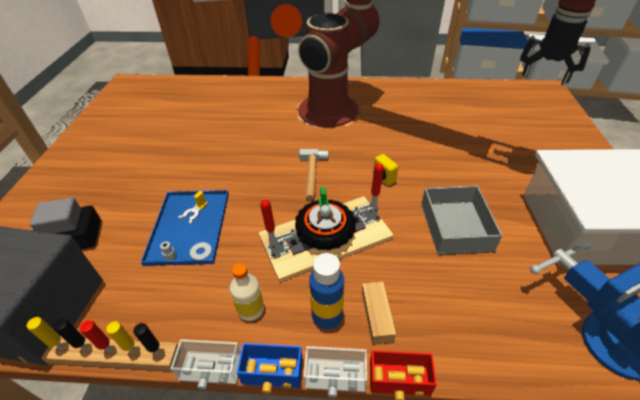

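View pics/top0.png

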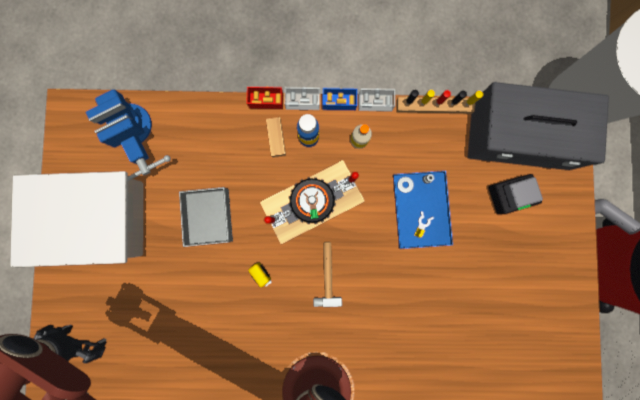

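View pics/wrist0.png

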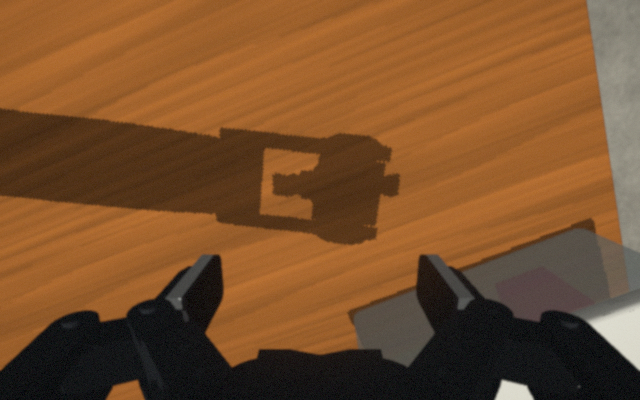

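The scene view shows the jig at about (326,225) with the green tab at (323,195), the tray at about (185,228) with the yellow tab at (200,198), and the bin at about (460,220). In the top view these are at (312,200), (422,209) and (206,216). The worn clip's tab points towards the robot. Next I'll measure these with colour masks.

```bash
cat > h.py <<'E'
import numpy as np, cv2
from station import ctrl, imaging
from scipy.spatial.transform import Rotation as Rn
def grab(n,save=None):
    d=imaging.get_image(n)
    if save: cv2.imwrite(f"pics/{save}.png",cv2.cvtColor(d["color"],cv2.COLOR_RGB2BGR))
    return d
def ray(d,uv):
    c=-d["R"].T@d["t"]; v=d["R"].T@np.linalg.inv(d["intrinsics"])@np.array([uv[0],uv[1],1.]); return c,v/np.linalg.norm(v)
def plane(d,uv,z):
    c,v=ray(d,uv); return c+v*(z-c[2])/v[2]
def tri(a,ua,b,ub):
    c1,v1=ray(a,ua);c2,v2=ray(b,ub)
    s=np.linalg.lstsq(np.stack([v1,-v2],1),c2-c1,rcond=None)[0]
    p,q=c1+s[0]*v1,c2+s[1]*v2; return (p+q)/2,np.linalg.norm(p-q)
def proj(d,X):
    p=d["intrinsics"]@(d["R"]@np.asarray(X)+d["t"]); return p[:2]/p[2]
def blobs(d,lo,hi,roi=None,amin=6):
    h=cv2.cvtColor(d["color"],cv2.COLOR_RGB2HSV); m=cv2.inRange(h,np.array(lo),np.array(hi))
    if roi: k=np.zeros_like(m); x0,y0,x1,y1=roi; k[y0:y1,x0:x1]=1; m=m*k
    n,l,s,c=cv2.connectedComponentsWithStats(m)
    return [(c[i].round(2),s[i].tolist()) for i in range(1,n) if s[i][4]>=amin],l,m
E
python3 - <<'E'
from h import *
S=grab("scene");T=grab("top")
for nm,d,roi in(("S",S,(130,140,520,280)),("T",T,(160,150,470,300))):
  for c,lo,hi in(("green",(45,80,50),(75,255,255)),("yellow",(22,150,120),(32,255,255)),("red",(0,200,90),(4,255,255)),("blue",(100,150,60),(120,255,255)),("orange",(5,200,200),(14,255,255))):
    print(nm,c,blobs(d,lo,hi,roi)[0])
for n,d,(x0,y0,x1,y1) in(("Tj",T,(250,150,370,250)),("Tt",T,(385,165,460,255)),("Tb",T,(170,175,240,255)),("Sj",S,(250,160,400,280)),("St",S,(140,180,235,270))):
    k=d["color"][y0:y1,x0:x1]; k=cv2.resize(k,None,fx=5,fy=5,interpolation=cv2.INTER_CUBIC); cv2.imwrite(f"pics/{n}.png",cv2.cvtColor(k,cv2.COLOR_RGB2BGR));
E
```

```text
S green [(array([322.87, 197.45]), [318, 187, 11, 19, 118])]
S yellow [(array([387.89, 166.61]), [375, 154, 23, 30, 307]), (array([199.38, 199.24]), [195, 191, 12, 18, 88])]
S red [(array([376.97, 178.98]), [372, 164, 11, 31, 227]), (array([267.18, 214.76]), [261, 200, 13, 32, 251])]
S blue [(array([185.7 , 227.57]), [142, 192, 85, 73, 3683]), (array([200. , 250.5]), [197, 249, 7, 4, 22]), (array([312.  , 276.88]), [311, 273, 4, 7, 16]), (array([340.62, 277.19]), [339, 274, 4, 6, 16])]
S orange [(array([380.17, 164.  ]), [378, 163, 5, 3, 6]), (array([310.21, 221.59]), [305, 206, 18, 28, 58]), (array([338.54, 222.58]), [324, 207, 22, 27, 67]), (array([238.42, 267.89]), [231, 262, 16, 13, 64])]
T green [(array([313.58, 213.94]), [310, 209, 9, 10, 69])]
T yellow [(array([419.55, 232.4 ]), [415, 228, 9, 9, 40]), (array([258.32, 275.04]), [249, 264, 20, 23, 263])]
T red [(array([353.75, 176.2 ]), [350, 172, 8, 9, 51]), (array([268.78, 219.5 ]), [265, 217, 9, 6, 46])]
T blue [(array([423.14, 210.92]), [394, 172, 58, 76, 3184]), (array([405.11, 184.28]), [403, 182, 5, 5, 18])]
T orange [(array([315.57, 185.43]), [313, 185, 6, 2, 7]), (array([298.84, 193.21]), [296, 188, 8, 12, 19]), (array([323.97, 200.82]), [318, 188, 10, 27, 38]), (array([301.76, 210.04]), [296, 202, 14, 14, 25])]
```

View pics/Tj.png

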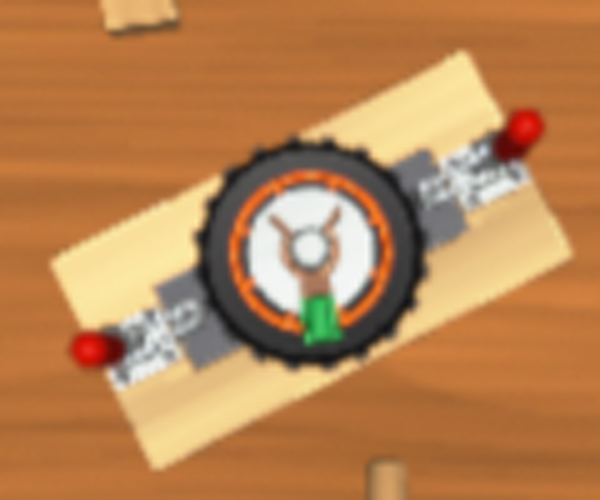

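View pics/Tt.png

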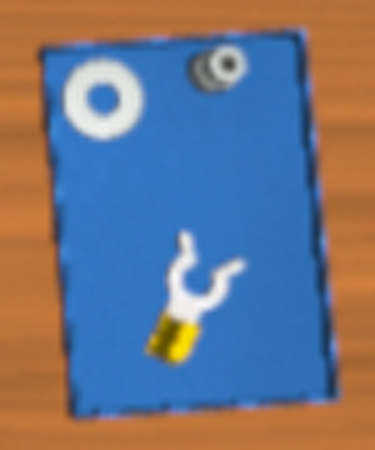

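View pics/Sj.png

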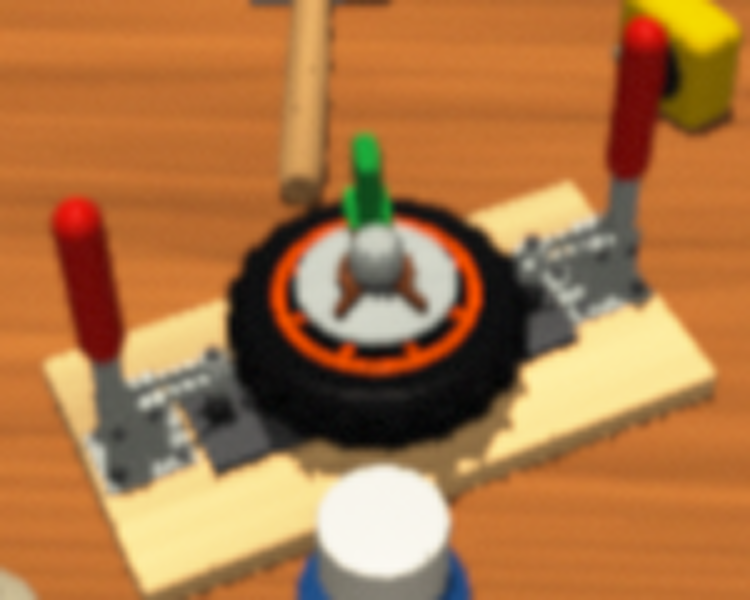

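View pics/St.png

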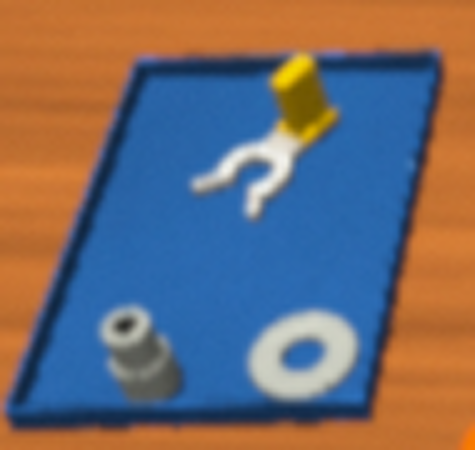

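Run:
```python
from h import *
S=grab("scene");T=grab("top")
tp=lambda u,v,x0,y0:((u+.5)/5+x0-.5,(v+.5)/5+y0-.5)
ax=plane(T,tp(310,247,250,150),.109); print("axle T",ax)
print("axle S",plane(S,tp(377,250,250,160),.109))
# handle tops
a=tp(525,126,250,150);b=tp(90,349,250,150)
sa=tp(76,215,250,160);sb=tp(645,36,250,160)
for u,s in((a,sa),(b,sb)):
    print("handle",plane(T,u,.185),plane(S,s,.185),tri(T,u,S,s))
pa,pb=plane(T,a,.185),plane(T,b,.185); d=pb-pa; print("mid",(pa+pb)/2,"ydir yaw",np.degrees(np.arctan2(d[1],d[0])),np.linalg.norm(d))
# board corners at z=.018
c=[plane(T,tp(*p,250,150),.018)[:2] for p in((52,262),(462,50),(573,255),(157,468))];c=np.array(c);print("board",c.mean(0),[np.linalg.norm(c[i]-c[i-1]).round(4) for i in range(4)])
e=(c[0]+c[3]-c[1]-c[2]);print("ydir",np.degrees(np.arctan2(e[1],e[0])))
# old clip jaws tips z ~ .088
tips=[plane(T,tp(*p,250,150),.088)[:2] for p in((274,214),(335,211))];print("old tips",tips)
print("green T z.126",plane(T,(313.58,211.5),.126), tri(T,(313.6,211.5),S,(322.9,190)))
# new clip
tips=[plane(T,tp(*p,385,165),.009)[:2] for p in((185,235),(240,265))];print("new tips",tips)
print("new boretop?",plane(T,tp(200,290,385,165),.009))
print("yellow", plane(T,(419.5,232.4),.03),tri(T,(419,232),S,(199,196)))
tc=np.array([plane(T,tp(*p,385,165),.016)[:2] for p in((42,50),(302,32),(337,398),(74,415))]);print("tray",tc.mean(0),[np.linalg.norm(tc[i]-tc[i-1]).round(4) for i in range(4)])
```

```text
axle T [0.58863694 0.02239625 0.109     ]
axle S [0.59511393 0.02359427 0.109     ]
handle [ 0.65201617 -0.09710475  0.185     ] [ 0.65275908 -0.09732905  0.185     ] (array([ 0.65213721, -0.09733476,  0.18436628]), np.float64(0.0003426490497168242))
handle [0.52464566 0.14133083 0.185     ] [0.52804655 0.14202734 0.185     ] (array([0.52472163, 0.14205098, 0.18215567]), np.float64(0.0007308920422828372))
mid [0.58833092 0.02211304 0.185     ] ydir yaw 118.11080059824376 0.2703234672340637
board [0.58889581 0.02226178] [np.float64(0.1468), np.float64(0.2952), np.float64(0.1497), np.float64(0.2967)]
ydir 118.1685243232144
old tips [array([0.60989467, 0.04469011]), array([0.61227525, 0.00796454])]
green T z.126 [0.55096206 0.0158251  0.126     ] (array([0.55081737, 0.016061  , 0.12861522]), np.float64(0.0006316961231922251))
new tips [array([ 0.56117704, -0.33031351]), array([ 0.54241681, -0.36563506])]
new boretop? [ 0.52601602 -0.33974489  0.009     ]
yellow [ 0.49452031 -0.31767739  0.03      ] (array([ 0.4962823 , -0.31551164,  0.03992891]), np.float64(0.003971228437940947))
tray [ 0.56892861 -0.33093219] [np.float64(0.2339), np.float64(0.1687), np.float64(0.2353), np.float64(0.1681)]
```

View pics/Tb.png

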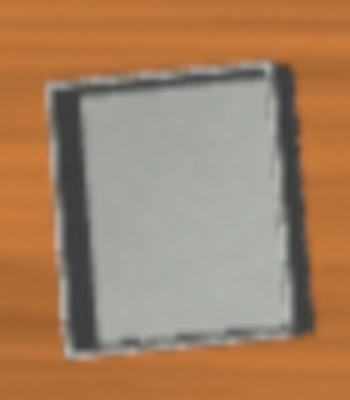

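```bash
cat >> h.py <<'E'
def plan(p,zyaw=None,o=None):
    """shift in tool axes and turn about tool x to bring TCP to p with tool z at yaw zyaw deg (mod 180)"""
    o=o or ctrl.get_obs(); R=Rn.from_rotvec(o["tool_rot"]).as_matrix()
    s=R.T@(np.asarray(p)-o["tool_pos"]); th=None
    if zyaw is not None:
        zt=np.array([np.cos(np.radians(zyaw)),np.sin(np.radians(zyaw)),0]); l=R.T@zt
        th=np.arctan2(-l[1],l[2]); th=(th+np.pi/2)%np.pi-np.pi/2
    z=R[:,2]; print("t",round(o["t"],2),"tcp",o["tool_pos"].round(4),"xdown",R[2,0].round(4),"zyaw",np.degrees(np.arctan2(z[1],z[0])).round(2),"q6",o["q"][5].round(3),"open",round(o["opening"],4),"F",o["contact_force"].round(1),"| shift",s.round(4),"turn",None if th is None else th.round(4)); return s,th
E
python3 - <<'E'
from h import *
plan((.546,.015,.23),100)
T=grab("top")
tp=lambda u,v,x0,y0:((u+.5)/5+x0-.5,(v+.5)/5+y0-.5)
tc=np.array([plane(T,tp(*p,170,175),.06)[:2] for p in((48,84),(285,65),(308,332),(70,355))]);print("bin",tc.mean(0),[np.linalg.norm(tc[i]-tc[i-1]).round(4) for i in range(4)],tc)
W=grab("wrist");o=ctrl.get_obs();R=Rn.from_rotvec(o["tool_rot"]).as_matrix()
print("cam in tool",R.T@(-W["R"].T@W["t"]-o["tool_pos"]), (R.T@W["R"].T).round(3))
E
```

```text
t 0.35 tcp [0.2247 0.5831 0.231 ] xdown -1.0 zyaw 68.92 q6 -0.119 open 0.0855 F [0.5 0.  0.4] | shift [ 0.0012 -0.5041 -0.4145] turn -0.5424
bin [0.53461093 0.34767594] [np.float64(0.1664), np.float64(0.1454), np.float64(0.1644), np.float64(0.1446)] [[0.6097324  0.43000612]
 [0.62371459 0.28526415]
 [0.46043519 0.26583773]
 [0.44456153 0.40959574]]
cam in tool [-0.14191014  0.06708002 -0.00056554] [[ 0.    -0.267  0.964]
 [-0.    -0.964 -0.267]
 [ 1.    -0.    -0.   ]]
```

```bash
python3 -m jog '[[[0,-0.04,-0.033,-0.1,-1],[0,-0.08,-0.066,-0.2,-1],[0,-0.12,-0.1,-0.3,-1],[0,-0.16,-0.132,-0.4,-1],[0,-0.2,-0.165,-0.54,-1],[0,-0.24,-0.2,-0.54,-1],[0,-0.28,-0.23,-0.54,-1],[0,-0.32,-0.264,-0.54,-1],[0,-0.36,-0.297,-0.54,-1],[0,-0.4,-0.33,-0.54,-1],[0,-0.43,-0.355,-0.54,-1],[0,-0.455,-0.375,-0.54,-1]]]' 80
python3 - <<'E'
from h import *
plan((.546,.015,.23),100)
E
```

```text
t: 1.65
tool_pos: [0.5153, 0.0672, 0.2317]
tool_rot: [-1.335, 1.123, 1.333]
contact_force: [-0.0, 1.0, -0.3]
opening: 0.0854
t 1.65 tcp [0.5153 0.0672 0.2317] xdown -1.0 zyaw 99.8 q6 -1.755 open 0.0854 F [-0.   1.  -0.3] | shift [ 0.0017 -0.0214 -0.0567] turn -0.0035
```

```bash
python3 -m jog '[[[0,-0.012,-0.03,0,-1],[0,-0.0214,-0.0567,0,-1],[0,-0.0214,-0.0567,0,-1],[0,-0.0214,-0.0567,0,-1]]]'
python3 - <<'E'
from h import *
W=grab("wrist","w1")
plan((.546,.015,.23),100)
print(blobs(W,(45,80,50),(75,255,255))[0])
for X in((.5885,.0222,.109),(.5885-.0423,.0222-.0075,.126)): print(proj(W,X))
E
```

```text
t: 2.05
tool_pos: [0.546, 0.0147, 0.2315]
tool_rot: [-1.333, 1.124, 1.333]
contact_force: [0.3, 0.6, -0.8]
opening: 0.0854
t 2.1 tcp [0.5458 0.0154 0.2316] xdown -1.0 zyaw 99.8 q6 -1.85 open 0.0857 F [-0.4  1.  -0.7] | shift [ 0.0016 -0.0002 -0.0004] turn -0.0035
[(array([321.36, 194.41]), [310, 176, 24, 41, 847])]
[320.59372427 244.45029554]
[320.40835713 202.16194624]
```

View pics/w1.png

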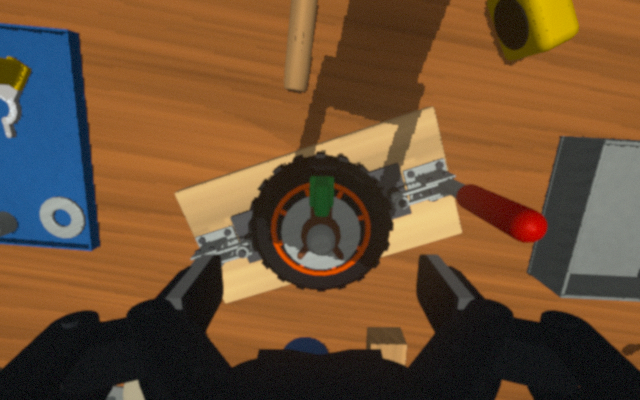

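Run:
```python
from h import *
W=grab("wrist")
k=cv2.resize(W["color"][160:290,250:390],None,fx=5,fy=5,interpolation=cv2.INTER_CUBIC);cv2.imwrite("pics/w1z.png",cv2.cvtColor(k,cv2.COLOR_RGB2BGR))
```

```text
(no output)
```

View pics/w1z.png

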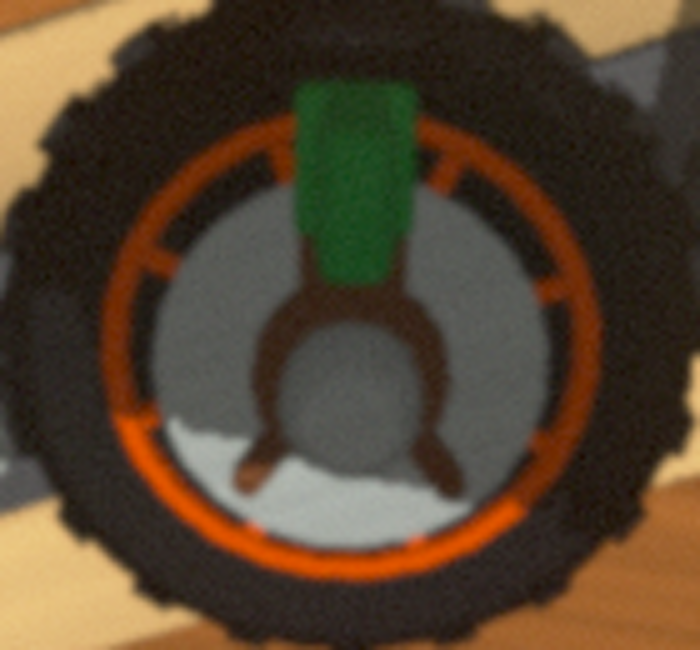

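Run:
```python
from h import *
W=grab("wrist"); tp=lambda u,v:((u+.5)/5+250-.5,(v+.5)/5+160-.5)
P=lambda u,v,z:plane(W,tp(u,v),z)[:2].round(4)
h=P(349,392,.109);print("head",h,P(277,392,.109),P(422,392,.109))
f=[P(297,85,.09),P(417,85,.09),P(413,232,.09),P(298,232,.09)];print("foot",f,np.mean(f,0))
t=[P(318,282,.126),P(390,282,.126)];print("tabfront",t)
tip=[P(250,478,.088),P(450,488,.088)];print(tip,np.mean(tip,0))
for q in (np.mean(f,0),np.mean(t,0),np.mean(tip,0)): d=q-h; print(np.degrees(np.arctan2(d[1],d[0])),np.linalg.norm(d))
print("washer",P(152,365,.082),P(550,365,.082),P(349,545,.082))
```

```text
head [0.5824 0.0212] [0.5846 0.0089] [0.5803 0.0337]
foot [array([0.5343, 0.0035]), array([0.5306, 0.0244]), array([0.5573, 0.0286]), array([0.5609, 0.0081])] [0.545775 0.01615 ]
tabfront [array([0.5582, 0.012 ]), array([0.5562, 0.0233])]
[array([0.6111, 0.0071]), array([0.6067, 0.045 ])] [0.6089  0.02605]
-172.14933358225124 0.03697151775353575
-171.98133692087805 0.02544882119077424
10.37142519985363 0.02694016518137924
washer [ 0.594  -0.0149] [0.581  0.0599] [0.6247 0.0286]
```

```bash
python3 -m jog '[[[0.04,0,0,0,-0.4],[0.08,0,0,0,-0.4],[0.11,0,0,0,-0.4],[0.125,0,0,0,-0.4],[0.134,0,0,0,-0.4],[0.134,0,0,0,-0.4],[0.134,0,0,0,0.2],[0.134,0,0,0,1],[0.134,0,0,0,1],[0.134,0,0,0,1],[0.134,0,0,0,1],[0.134,0,0,0,1]]]' 80
python3 - <<'E'
from h import *
W=grab("wrist","w2")
plan((.546,.015,.097),100)
E
```

```text
t: 3.4
tool_pos: [0.5467, 0.0158, 0.0992]
tool_rot: [-1.337, 1.121, 1.332]
contact_force: [-0.8, -0.2, 5.5]
opening: 0.0107
t 3.45 tcp [0.5467 0.0158 0.0992] xdown -1.0 zyaw 99.87 q6 -1.85 open 0.0106 F [-0.3 -0.1  5.5] | shift [ 0.0022  0.0009 -0.0006] turn -0.0023
```

View pics/w2.png

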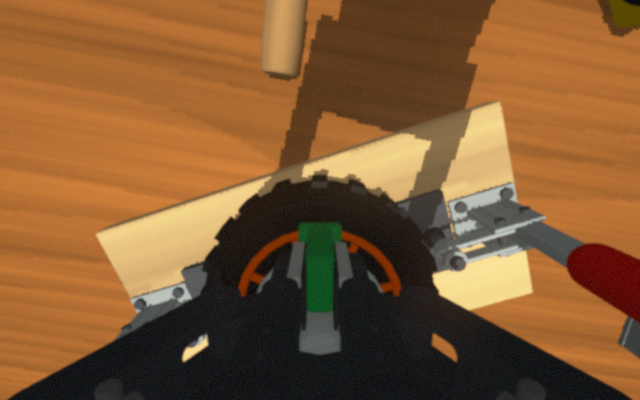

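```bash
python3 -m jog '[[[0,0.005,0,0,1],[0,0.012,0,0,1],[0,0.02,0,0,1],[0,0.03,0,0,1],[0,0.04,0,0,1],[0,0.055,0,0,1],[0,0.07,0,0,1],[0,0.085,0,0,1],[0,0.09,0,0,1],[0,0.09,0,0,1]]]' 80
python3 - <<'E'
from h import *
W=grab("wrist","w3")
plan((.5346,.3477,.25),None)
E
```

```text
t: 4.45
tool_pos: [0.4567, 0.0004, 0.0981]
tool_rot: [-1.336, 1.122, 1.333]
contact_force: [-0.6, 0.0, -1.0]
opening: 0.0104
t 4.5 tcp [4.576e-01 4.000e-04 9.860e-02] xdown -1.0 zyaw 99.85 q6 -1.905 open 0.0104 F [-0.1 -0.5 -1.7] | shift [-0.1513 -0.1357  0.3289] turn None
```

View pics/w3.png

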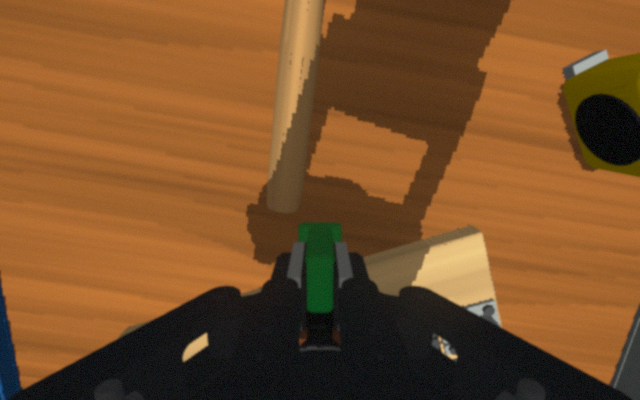

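```bash
python3 - <<'E'
from h import *
plan((.508,.343,.25),97)
E
python3 -m jog '[[[-0.04,0,0,0,1],[-0.08,0,0,0,1],[-0.12,0,0,0,1],[-0.152,0,0.02,0,1],[-0.152,-0.01,0.06,0,1],[-0.152,-0.03,0.1,0,1],[-0.152,-0.05,0.14,0,1],[-0.152,-0.07,0.18,0,1],[-0.152,-0.085,0.22,0,1],[-0.152,-0.1,0.26,0,1],[-0.152,-0.105,0.3,0,1],[-0.152,-0.109,0.325,0,1]]]' 80
python3 - <<'E'
from h import *
plan((.508,.343,.25),97)
W=grab("wrist","w4")
E
```

```text
t 4.5 tcp [4.576e-01 4.000e-04 9.860e-02] xdown -1.0 zyaw 99.85 q6 -1.905 open 0.0104 F [-0.1 -0.5 -1.7] | shift [-0.1514 -0.1087  0.3289] turn 0.0497
t: 5.7
tool_pos: [0.5088, 0.3423, 0.2499]
tool_rot: [-1.337, 1.12, 1.335]
contact_force: [0.5, -0.4, -0.8]
opening: 0.0103
t 5.7 tcp [0.5088 0.3423 0.2499] xdown -1.0 zyaw 99.97 q6 -1.274 open 0.0103 F [ 0.5 -0.4 -0.8] | shift [-0.0001  0.0007  0.0009] turn 0.0518
```

View pics/w4.png

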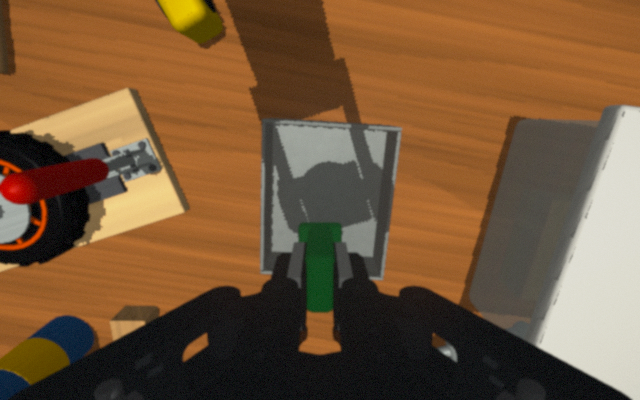

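The held clip is over the bin: the bin rim spans roughly (264,120) to (383,280), with the tab at (320,250). I'll check the bin centre against this view before lowering.

Run:
```python
from h import *
W=grab("wrist")
for p in((264,120),(402,127),(383,279),(262,273)): print(plane(W,p,.06)[:2].round(4))
```

```text
[0.4584 0.28  ]
[0.4411 0.4158]
[0.6079 0.4352]
[0.6243 0.2994]
```

```bash
python3 -m jog '[[[0.045,0.001,0.001,0.05,1],[0.09,0.001,0.001,0.05,1],[0.135,0.001,0.001,0.05,1],[0.17,0.001,0.001,0.05,1],[0.195,0.001,0.001,0.05,1],[0.21,0.001,0.001,0.05,1],[0.218,0.001,0.001,0.05,1],[0.218,0.001,0.001,0.05,1]]]' 80
python3 - <<'E'
from h import *
plan((.508,.343,.25),97)
E
```

```text
t: 6.6
tool_pos: [0.5079, 0.3429, 0.0314]
tool_rot: [-1.302, 1.147, 1.3]
contact_force: [0.5, 0.2, -1.6]
opening: 0.0108
t 6.6 tcp [0.5079 0.3429 0.0314] xdown -1.0 zyaw 97.19 q6 -1.223 open 0.0108 F [ 0.5  0.2 -1.6] | shift [-0.2186 -0.0003  0.    ] turn 0.0034
```

```bash
python3 -m jog '[[[0.006,0,0.003,0,1],[0.006,0,0.003,0,1],[0.006,0,0.003,0,0.3],[0.006,0,0.003,0,0.3],[0.006,0,0.003,0,0.3],[0.006,0,0.003,0,0.3],[-0.03,0,0.003,0,0.3],[-0.07,0,0.003,0,0.3],[-0.115,0,0.003,0,0.3],[-0.16,0,0.003,0,0.3],[-0.2,0,0.003,0,0.3],[-0.22,0,0.003,0,0.3]]]' 80
python3 - <<'E'
from h import *
plan((.508,.343,.25),97)
W=grab("wrist","w5")
E
```

```text
t: 7.8
tool_pos: [0.5087, 0.3467, 0.2572]
tool_rot: [-1.303, 1.139, 1.296]
contact_force: [0.2, 0.5, 0.1]
opening: 0.0296
t 7.8 tcp [0.5087 0.3467 0.2572] xdown -1.0 zyaw 97.2 q6 -1.219 open 0.0296 F [0.2 0.5 0.1] | shift [ 0.0071  0.0013 -0.0036] turn 0.0034
```

View pics/w5.png

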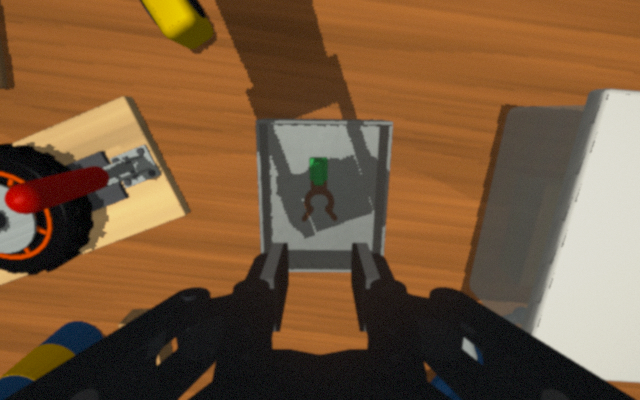

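Run:
```python
from h import *
plan((.497,-.317,.23),60)
```

```text
t 7.85 tcp [0.5097 0.3472 0.2597] xdown -0.9999 zyaw 97.2 q6 -1.219 open 0.0301 F [1.2 0.8 2.7] | shift [ 0.0263  0.0961 -0.6575] turn 0.6492
```

```bash
python3 -m jog '[[[0,0.01,-0.04,0,0],[0,0.015,-0.09,0.05,0],[0,0.02,-0.135,0.1,0],[0,0.03,-0.18,0.2,0],[0,0.035,-0.23,0.3,0],[0,0.04,-0.275,0.4,0],[0,0.05,-0.32,0.5,0],[0,0.055,-0.365,0.6,0],[0,0.06,-0.41,0.65,0],[0,0.07,-0.455,0.65,0],[0,0.075,-0.5,0.65,0],[0,0.082,-0.54,0.65,0]]]' 80
python3 - <<'E'
from h import *
plan((.497,-.317,.21),60)
E
```

```text
t: 9.05
tool_pos: [0.4953, -0.2008, 0.2557]
tool_rot: [-0.813, 1.401, 0.813]
contact_force: [0.5, 0.4, 0.6]
opening: 0.0424
t 9.05 tcp [ 0.4953 -0.2008  0.2557] xdown -0.9999 zyaw 59.91 q6 -1.576 open 0.0424 F [0.5 0.4 0.6] | shift [ 0.0451 -0.0595 -0.1002] turn -0.0016
```

```bash
python3 -m jog '[[[0.015,-0.025,-0.04,0,0],[0.03,-0.045,-0.075,0,0],[0.045,-0.0595,-0.1,0,0],[0.045,-0.0595,-0.1,0,0],[0.045,-0.0595,-0.1,0,0],[0.045,-0.0595,-0.1,0,0]]]' 80
python3 - <<'E'
from h import *
W=grab("wrist","w6");plan((.497,-.317,.21),60)
print(blobs(W,(22,150,60),(32,255,255))[0])
b=[s for c,s in blobs(W,(22,150,60),(32,255,255))[0] if s[4]>200]
x0,y0=max(0,b[0][0]-40),max(0,b[0][1]-30)
k=cv2.resize(W["color"][y0:y0+120,x0:x0+130],None,fx=5,fy=5,interpolation=cv2.INTER_CUBIC);cv2.imwrite("pics/w6z.png",cv2.cvtColor(k,cv2.COLOR_RGB2BGR));print(x0,y0)
E
```

```text
t: 9.65
tool_pos: [0.4973, -0.3161, 0.2102]
tool_rot: [-0.814, 1.401, 0.813]
contact_force: [-0.4, 0.0, -0.6]
opening: 0.0426
t 9.7 tcp [ 0.4975 -0.316   0.2107] xdown -0.9999 zyaw 59.98 q6 -1.746 open 0.0426 F [0.1 0.2 0.2] | shift [ 0.0007 -0.0001 -0.0011] turn -0.0004
[(array([313.01, 177.9 ]), [303, 164, 21, 31, 522]), (array([587.45, 316.98]), [557, 292, 81, 66, 2362])]
263 134
```

View pics/w6.png

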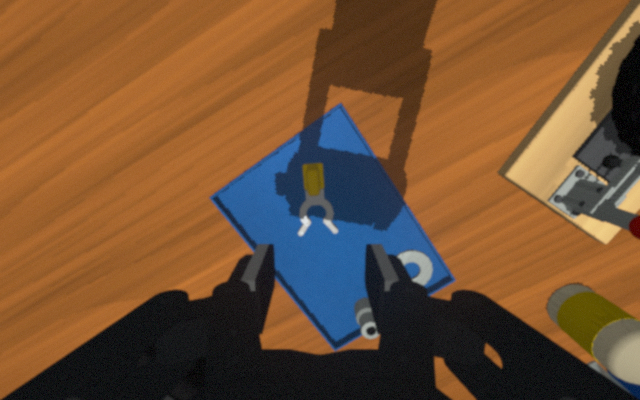

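View pics/w6z.png

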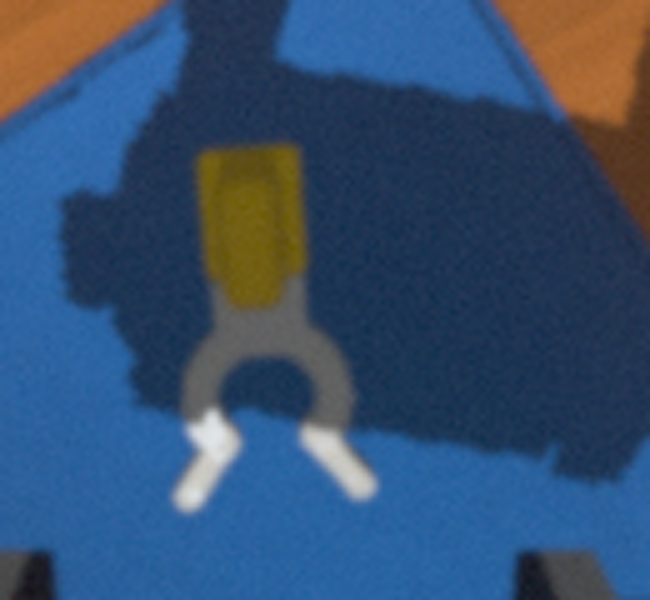

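Run:
```python
from h import *
W=grab("wrist"); tp=lambda u,v:((u+.5)/5+263-.5,(v+.5)/5+134-.5)
P=lambda u,v,z:plane(W,tp(u,v),z)[:2]
f=np.array([P(198,150,.011),P(301,147,.011),P(304,278,.011),P(209,282,.011)]);print("foot",f.mean(0),[np.linalg.norm(f[i]-f[i-1]).round(4) for i in range(4)])
t=np.array([P(229,306,.047),P(283,304,.047)]);print("tabfront",t.mean(0),np.linalg.norm(t[1]-t[0]))
tip=np.array([P(186,502,.009),P(364,490,.009)]);print("tips",tip.mean(0))
ring=np.array([P(183,395,.009),P(354,390,.009)]);print("ring",ring.mean(0),np.linalg.norm(ring[1]-ring[0]))
F=f.mean(0)
for q in(t.mean(0),tip.mean(0),ring.mean(0)): d=q-F;print(np.degrees(np.arctan2(d[1],d[0])).round(2),np.linalg.norm(d).round(4))
```

```text
foot [ 0.49449149 -0.32025221] [np.float64(0.0286), np.float64(0.0217), np.float64(0.0283), np.float64(0.0205)]
tabfront [ 0.50405017 -0.32481704] 0.01045084660771139
tips [ 0.55274249 -0.34863168]
ring [ 0.53092045 -0.33762196] 0.0377822530533211
-25.53 0.0106
-25.98 0.0648
-25.49 0.0404
```

Run:
```python
from h import *
plan((.4945,-.320,.0195),64.2)
T=grab("top","t2")
print(blobs(T,(22,150,60),(32,255,255),(385,165,460,255))[0])
```

```text
t 9.75 tcp [ 0.4976 -0.316   0.211 ] xdown -0.9999 zyaw 59.99 q6 -1.746 open 0.0429 F [ 0.9 -0.5 -0.4] | shift [ 0.1914  0.0021 -0.0069] turn -0.0735
[(array([419.03, 232.46]), [415, 228, 9, 9, 59])]
```

```bash
python3 -m jog '[[[0.03,0.002,-0.007,-0.0735,0],[0.07,0.002,-0.007,-0.0735,0],[0.11,0.002,-0.007,-0.0735,0],[0.15,0.002,-0.007,-0.0735,0],[0.175,0.002,-0.007,-0.0735,0],[0.187,0.002,-0.007,-0.0735,0],[0.191,0.002,-0.007,-0.0735,0],[0.191,0.002,-0.007,-0.0735,0],[0.191,0.002,-0.007,-0.0735,0]]]' 100
python3 - <<'E'
from h import *
W=grab("wrist","w7");plan((.4945,-.320,.0195),64.2)
E
```

```text
t: 10.7
tool_pos: [0.4959, -0.3212, 0.0221]
tool_rot: [-0.875, 1.376, 0.865]
contact_force: [0.1, 0.7, -0.1]
opening: 0.0427
t 10.75 tcp [ 0.4959 -0.3212  0.0221] xdown -0.9999 zyaw 64.22 q6 -1.832 open 0.0426 F [-0.1 -0.7 -0.9] | shift [0.0026 0.0018 0.0005] turn 0.0002
```

View pics/w7.png

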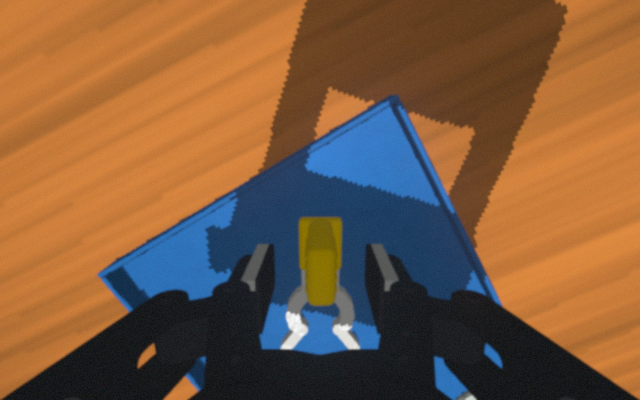

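```bash
python3 -m jog '[[[0.002,0.002,0,0,0],[0.002,0.002,0,0,0.4],[0.002,0.002,0,0,1],[0.002,0.002,0,0,1],[0.002,0.002,0,0,1],[0.002,0.002,0,0,1],[0.002,0.002,0,0,1]]]' 100
python3 - <<'E'
from h import *
plan((.4945,-.320,.0195),64.2)
E
python3 -m jog '[[[-0.01,0,0,0,1],[-0.03,0,0,0,1],[-0.06,0,0,0,1],[-0.1,0,0,0,1],[-0.14,0,0,0,1],[-0.18,0,0,0,1],[-0.2,0,0,0,1],[-0.2,0,0,0,1],[-0.2,0,0,0,1]]]' 100
python3 - <<'E'
from h import *
W=grab("wrist","w8");plan((.48,-.03,.24),114)
E
```

```text
t: 11.45
tool_pos: [0.4944, -0.3207, 0.0208]
tool_rot: [-0.875, 1.375, 0.865]
contact_force: [-0.4, 0.3, 5.7]
opening: 0.01
t 11.45 tcp [ 0.4944 -0.3207  0.0208] xdown -0.9999 zyaw 64.22 q6 -1.833 open 0.01 F [-0.4  0.3  5.7] | shift [0.0013 0.0003 0.0006] turn 0.0003
t: 12.35
tool_pos: [0.4911, -0.3206, 0.2198]
tool_rot: [-0.875, 1.376, 0.866]
contact_force: [-0.7, 0.6, -2.9]
opening: 0.0104
t 12.4 tcp [ 0.4906 -0.3202  0.2184] xdown -0.9999 zyaw 64.22 q6 -1.833 open 0.0102 F [-0.2  0.  -1.7] | shift [-0.0206  0.1356  0.2569] turn -0.8689
```

View pics/w8.png

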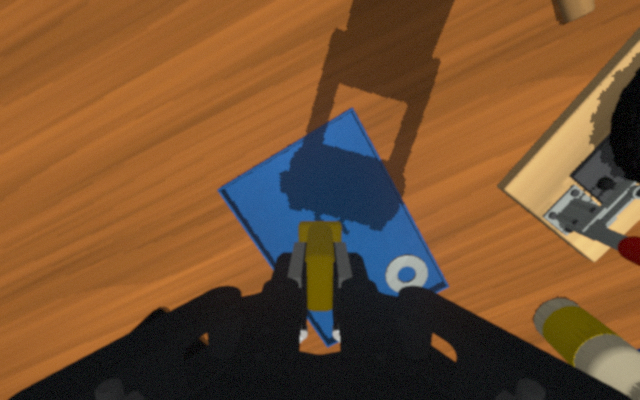

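Run:
```python
from h import *
a=cv2.imread("pics/w2.png")[:,:,::-1];b=cv2.imread("pics/w8.png")[:,:,::-1]
print(blobs({"color":a},(45,80,30),(75,255,255),(280,200,360,330))[0]);print(blobs({"color":b},(20,120,40),(34,255,255),(280,200,360,330))[0])
plan((.498,-.026,.22),118)
```

```text
[(array([319.5 , 262.82]), [298, 221, 45, 92, 2888])]
[(array([319.54, 261.81]), [299, 222, 42, 88, 2728])]
t 12.4 tcp [ 0.4906 -0.3202  0.2184] xdown -0.9999 zyaw 64.22 q6 -1.833 open 0.0102 F [-0.2  0.  -1.7] | shift [-0.0004  0.1213  0.2682] turn -0.9387
```

```bash
python3 -m jog '[[[-0.003,0.012,0.025,-0.08,1],[-0.003,0.028,0.06,-0.2,1],[-0.003,0.045,0.1,-0.32,1],[-0.003,0.065,0.14,-0.45,1],[-0.003,0.08,0.18,-0.58,1],[-0.003,0.1,0.215,-0.7,1],[-0.003,0.112,0.245,-0.82,1],[-0.003,0.118,0.26,-0.9,1],[-0.003,0.121,0.268,-0.9387,1],[-0.003,0.121,0.268,-0.9387,1],[-0.003,0.121,0.268,-0.9387,1]]]' 100
python3 - <<'E'
from h import *
W=grab("wrist","w9");plan((.498,-.026,.1018),118)
E
```

```text
t: 13.5
tool_pos: [0.4977, -0.0268, 0.2214]
tool_rot: [-1.562, 0.929, 1.55]
contact_force: [-0.1, -0.1, -1.3]
opening: 0.0101
t 13.55 tcp [ 0.4979 -0.027   0.2218] xdown -0.9999 zyaw 117.89 q6 -2.265 open 0.0101 F [ 0.1 -0.5 -2.3] | shift [0.12   0.0007 0.0011] turn -0.0019
```

View pics/w9.png

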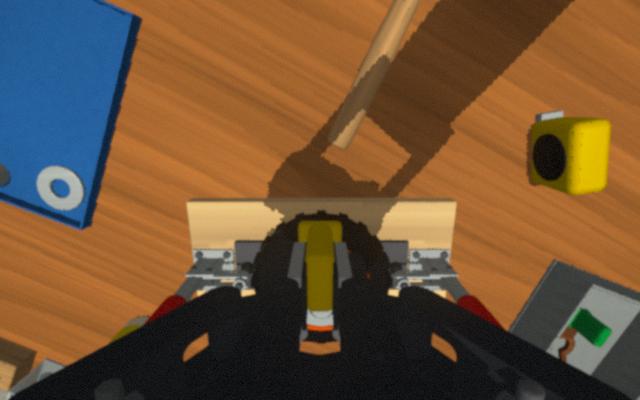

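```bash
python3 -m jog '[[[0.03,0.001,0.001,0,1],[0.06,0.001,0.001,0,1],[0.09,0.001,0.001,0,1],[0.108,0.001,0.001,0,1],[0.117,0.001,0.001,0,1],[0.12,0.001,0.001,0,1],[0.12,0.001,0.001,0,1],[0.12,0.001,0.001,0,1]]]' 100
python3 - <<'E'
from h import *
S=grab("scene");T=grab("top");W=grab("wrist","w10");plan((.5885-.0425*np.cos(np.radians(28)),.0222-.0425*np.sin(np.radians(28)),.1018),118)
for n,d,(x0,y0,x1,y1) in(("Tj2",T,(250,150,370,250)),("Sj2",S,(270,170,390,270))):
    k=cv2.resize(d["color"][y0:y1,x0:x1],None,fx=6,fy=6,interpolation=cv2.INTER_CUBIC); cv2.imwrite(f"pics/{n}.png",cv2.cvtColor(k,cv2.COLOR_RGB2BGR))
E
```

```text
t: 14.35
tool_pos: [0.4988, -0.0266, 0.1032]
tool_rot: [-1.564, 0.928, 1.547]
contact_force: [0.9, -0.1, -1.3]
opening: 0.0102
t 14.5 tcp [ 0.4986 -0.0263  0.103 ] xdown -0.9999 zyaw 117.89 q6 -2.265 open 0.01 F [-0.5 -0.  -1.9] | shift [ 0.002  -0.0596  0.0008] turn -0.0019
```

View pics/Tj2.png

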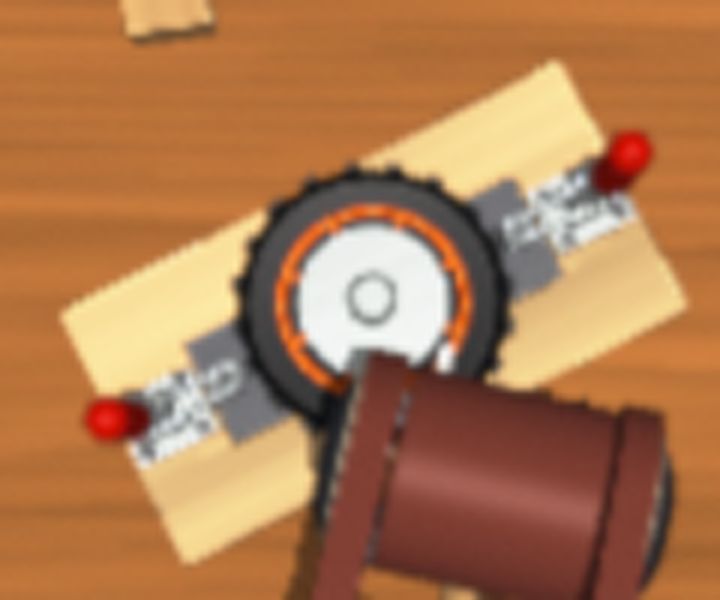

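View pics/Sj2.png

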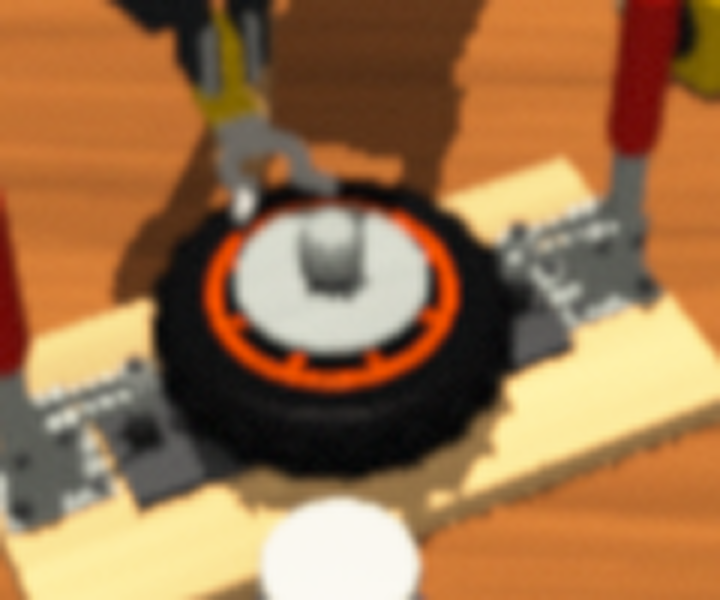

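View pics/w10.png

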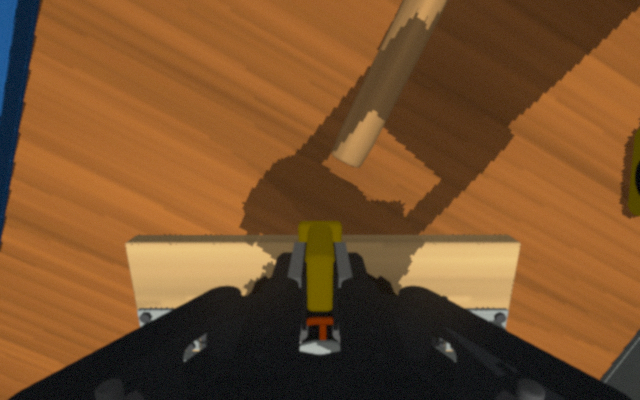

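Run:
```python
from h import *
S=grab("scene");o=ctrl.get_obs();a=np.radians(27.9);ex=np.array([np.cos(a),np.sin(a),0]);ey=np.array([-ex[1],ex[0],0])
b=o["tool_pos"]+.0425*ex; b[2]=o["tool_pos"][2]-.0178; print("underside",b)
for s in(1,-1):
  for z in(0,.003,.006):
    print(s,z,(proj(S,b+ .023*ex+s*.0185*ey+[0,0,z])-[270,170]+.5)*6-.5)
```

```text
underside [ 0.5360011  -0.00639273  0.08498024]
1 0 [332.48901954 195.44437971]
1 0.003 [332.41995972 190.23935743]
1 0.006 [332.35058651 185.01071464]
-1 0 [248.49662452 223.5592392 ]
-1 0.003 [248.23452336 218.36048255]
-1 0.006 [247.97121948 213.1378699 ]
```

```bash
python3 -m jog '[[[0.001,-0.008,0.0008,0,1],[0.001,-0.016,0.0008,0,1],[0.001,-0.024,0.0008,0,1],[0.001,-0.032,0.0008,0,1],[0.001,-0.036,0.0008,0,1],[0.001,-0.036,0.0008,0,1]]]' 100
python3 - <<'E'
from h import *
S=grab("scene");plan((.5885-.0425*np.cos(np.radians(28)),.0222-.0425*np.sin(np.radians(28)),.1018),118)
k=cv2.resize(S["color"][170:270,270:390],None,fx=6,fy=6,interpolation=cv2.INTER_CUBIC); cv2.imwrite(f"pics/Sj3.png",cv2.cvtColor(k,cv2.COLOR_RGB2BGR))
E
```

```text
t: 15.15
tool_pos: [0.5304, -0.0084, 0.1022]
tool_rot: [-1.564, 0.928, 1.548]
contact_force: [-0.5, -0.4, -1.4]
opening: 0.0105
t 15.2 tcp [ 0.53   -0.0086  0.1021] xdown -0.9999 zyaw 117.92 q6 -2.219 open 0.0103 F [-0.9  0.1 -1.4] | shift [ 0.0006 -0.0236 -0.0003] turn -0.0014
```

View pics/Sj3.png

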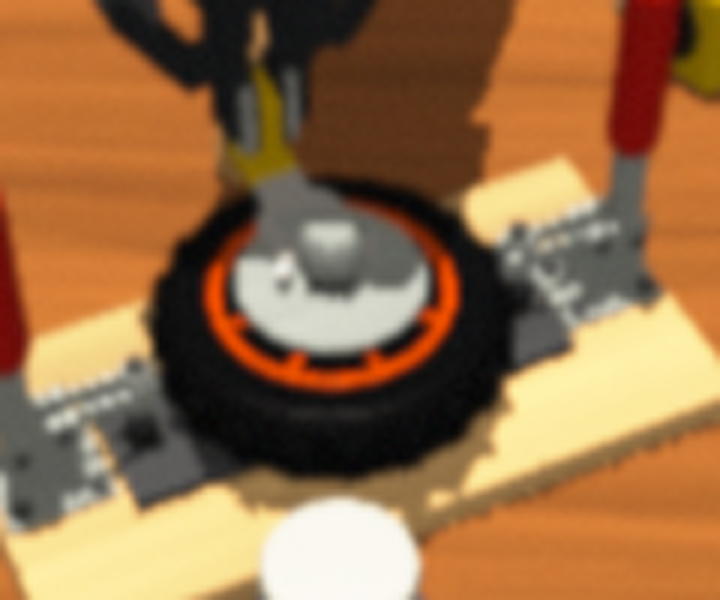

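The clip's left tip is at (285,270) in the zoomed view and straddles the axle at washer height, with no contact force yet. I'll push in small steps from here.

```bash
python3 -m jog '[[[0,-0.004,0,0,1],[0,-0.008,0,0,1],[0,-0.012,0,0,1],[0,-0.014,0,0,1]]]' 100; python3 -m jog '[[[0,-0.003,0,0,1],[0,-0.006,0,0,1],[0,-0.008,0,0,1]]]' 100
python3 - <<'E'
from h import *
plan((.5885-.0425*np.cos(np.radians(28)),.0222-.0425*np.sin(np.radians(28)),.1018),118)
E
```

```text
t: 15.6
tool_pos: [0.5393, -0.003, 0.1004]
tool_rot: [-1.56, 0.936, 1.556]
contact_force: [-9.3, -4.3, -1.3]
opening: 0.0099
t: 15.9
tool_pos: [0.5459, 0.0004, 0.1004]
tool_rot: [-1.559, 0.937, 1.558]
contact_force: [-0.5, 0.5, -1.5]
opening: 0.0101
t 15.9 tcp [5.459e-01 4.000e-04 1.004e-01] xdown -1.0 zyaw 117.92 q6 -2.194 open 0.0101 F [-0.5  0.5 -1.5] | shift [-0.0014 -0.0054 -0.0007] turn -0.0013
```

```bash
python3 -m jog '[[[-0.0003,-0.003,0,0,1],[-0.0003,-0.005,0,0,1],[-0.0003,-0.005,0,0,1]]]' 100
python3 - <<'E'
from h import *
plan((.5885-.0425*np.cos(np.radians(28)),.0222-.0425*np.sin(np.radians(28)),.1018),118)
E
```

```text
t: 16.2
tool_pos: [0.5511, 0.003, 0.101]
tool_rot: [-1.56, 0.936, 1.556]
contact_force: [2.6, 2.2, -1.2]
opening: 0.0105
t 16.2 tcp [0.5511 0.003  0.101 ] xdown -1.0 zyaw 117.94 q6 -2.188 open 0.0105 F [ 2.6  2.2 -1.2] | shift [-0.0008  0.0005 -0.0006] turn -0.0011
```

```bash
python3 -m jog '[[[0,-0.002,0,0,1],[0,-0.003,0,0,1],[0,-0.003,0,0,1],[0,-0.003,0,0,1]]]' 100
python3 - <<'E'
from h import *
S=grab("scene");W=grab("wrist","w11");plan((.5885-.0425*np.cos(np.radians(28)),.0222-.0425*np.sin(np.radians(28)),.1018),118)
k=cv2.resize(S["color"][170:270,270:390],None,fx=6,fy=6,interpolation=cv2.INTER_CUBIC); cv2.imwrite(f"pics/Sj4.png",cv2.cvtColor(k,cv2.COLOR_RGB2BGR))
E
```

```text
t: 16.6
tool_pos: [0.5524, 0.0039, 0.1005]
tool_rot: [-1.559, 0.939, 1.56]
contact_force: [-4.3, -2.2, 1.3]
opening: 0.0104
t 16.7 tcp [0.5524 0.0039 0.1005] xdown -1.0 zyaw 117.94 q6 -2.185 open 0.01 F [-5.3 -2.5  1.5] | shift [-0.0013  0.002  -0.0008] turn -0.001
```

View pics/Sj4.png

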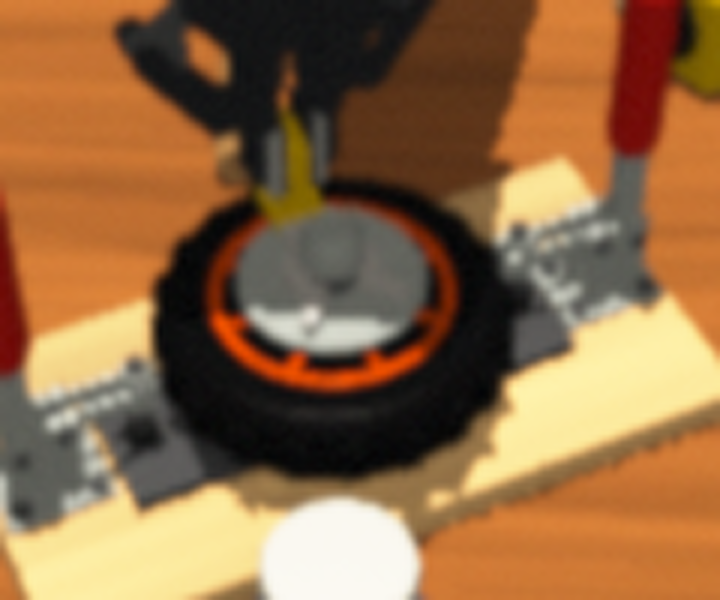

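```bash
python3 -m jog '[[[0,-0.002,0,0,1],[0,-0.004,0,0,1],[0,-0.004,0,0,1],[0,-0.004,0,0,1]]]' 100
```

```text
t: 17.1
tool_pos: [0.5527, 0.004, 0.1006]
tool_rot: [-1.555, 0.948, 1.568]
contact_force: [-14.7, -7.1, 10.7]
opening: 0.0102
```

```bash
python3 -m jog '[[[0,0.001,0,0,1],[0,0.001,0,0,1],[0,0.001,0,0,0.7],[0,0.001,0,0,0.3],[0,0.001,0,0,0.1],[0,0.001,0,0,0.1],[0,0.001,0,0,0.1],[-0.03,0.001,0,0,0.1],[-0.06,0.001,0,0,0.1],[-0.1,0.001,0,0,0.1],[-0.13,0.001,0,0,0.1],[-0.13,0.001,0,0,0.1]]]' 100
python3 - <<'E'
from h import *
S=grab("scene");W=grab("wrist","w12");plan((.4,0,.25))
k=cv2.resize(S["color"][170:270,270:390],None,fx=6,fy=6,interpolation=cv2.INTER_CUBIC); cv2.imwrite(f"pics/Sj5.png",cv2.cvtColor(k,cv2.COLOR_RGB2BGR))
E
```

```text
t: 18.3
tool_pos: [0.5562, 0.0038, 0.2371]
tool_rot: [-1.563, 0.943, 1.558]
contact_force: [0.8, 0.2, 0.3]
opening: 0.038
t 18.4 tcp [0.5536 0.0041 0.2314] xdown -0.9999 zyaw 117.96 q6 -2.182 open 0.0386 F [-0.1  0.4 -0.7] | shift [-0.0172  0.1378  0.0684] turn None
```

View pics/Sj5.png

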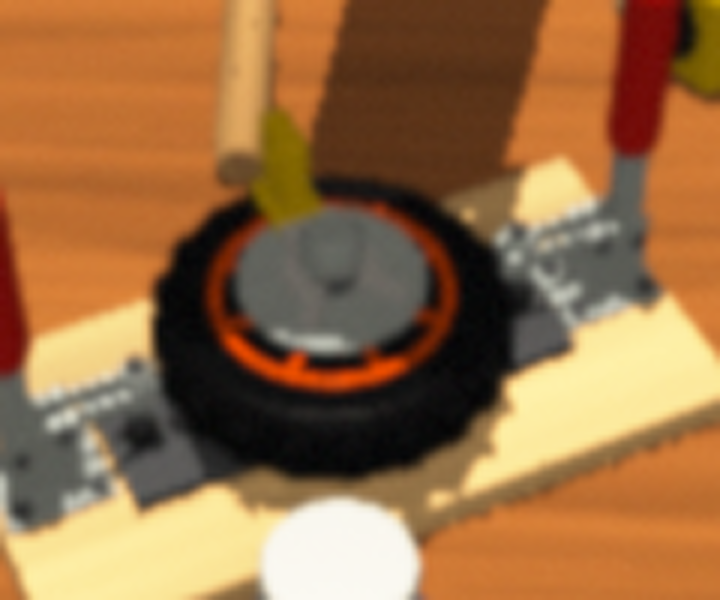

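View pics/w12.png

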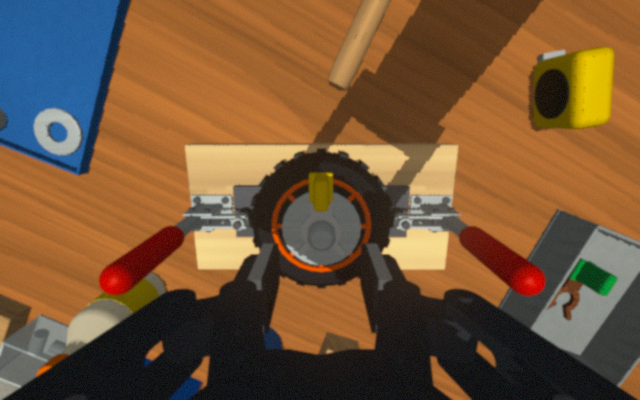

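The new clip stays in the groove with its tab at (320,190), and the worn clip is in the bin at (580,285). I'll back off towards the robot for an unobstructed check.

```bash
python3 -m jog '[[[-0.01,0.02,0.01,0,0.1],[-0.015,0.05,0.025,0,0.1],[-0.017,0.09,0.045,0,0.1],[-0.017,0.12,0.06,0,0.1],[-0.017,0.138,0.068,0,0.1],[-0.017,0.138,0.12,0,0.1],[-0.017,0.138,0.16,0,0.1],[-0.017,0.138,0.18,0,0.1],[-0.017,0.138,0.18,0,0.1],[-0.017,0.138,0.18,0,0.1]]]'
python3 - <<'E'
from h import *
S=grab("scene","s6");T=grab("top","t6");plan((.4,0,.25))
for n,d,(x0,y0,x1,y1) in(("Tj6",T,(280,170,345,230)),("Sj6",S,(290,175,360,245)),("Tb6",T,(170,175,240,255))):
    k=cv2.resize(d["color"][y0:y1,x0:x1],None,fx=8,fy=8,interpolation=cv2.INTER_CUBIC); cv2.imwrite(f"pics/{n}.png",cv2.cvtColor(k,cv2.COLOR_RGB2BGR))
E
```

```text
t: 19.4
tool_pos: [0.347, 0.0984, 0.2483]
tool_rot: [-1.556, 0.948, 1.569]
contact_force: [0.2, -0.2, -1.1]
opening: 0.0381
t 19.5 tcp [0.3475 0.0979 0.2489] xdown -0.9999 zyaw 117.91 q6 -1.987 open 0.0384 F [0.5 0.2 0.1] | shift [-0.0012 -0.0006 -0.111 ] turn None
```

View pics/Tj6.png

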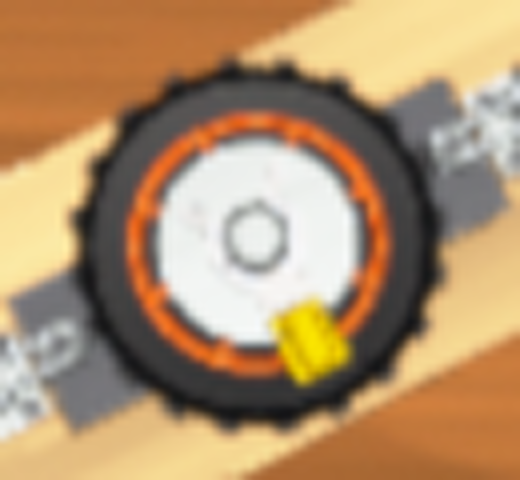

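View pics/t6.png

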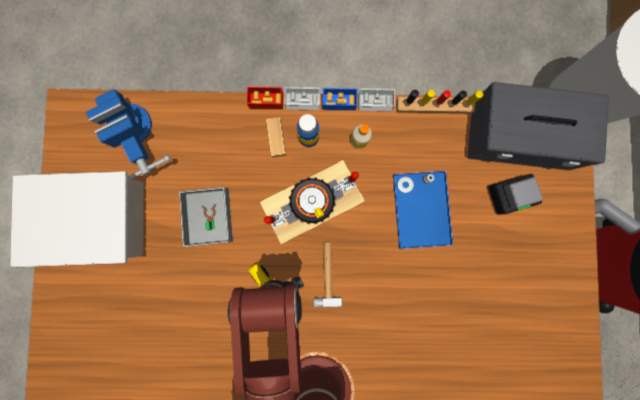

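View pics/Sj6.png

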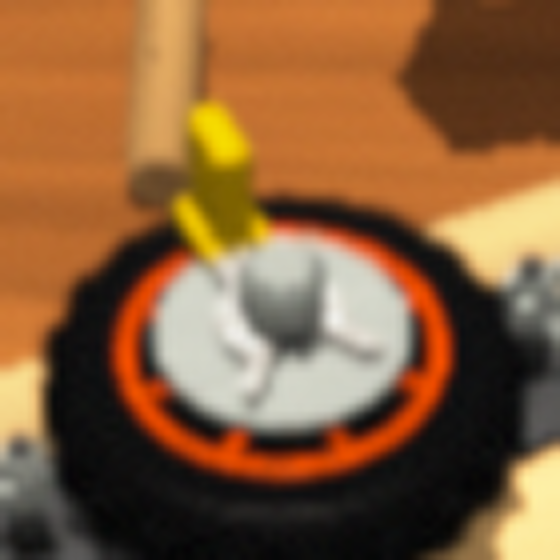

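View pics/Tb6.png

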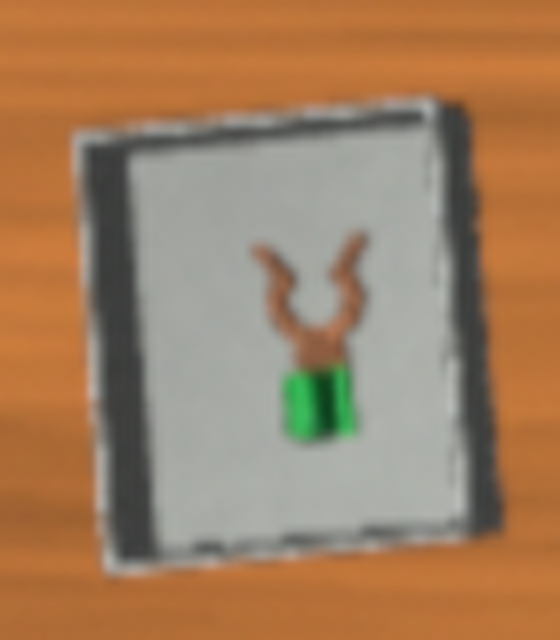

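Run:
```python
from h import *
S=grab("scene");T=grab("top")
tp=lambda u,v,x0,y0:((u+.5)/8+x0-.5,(v+.5)/8+y0-.5)
tips=np.array([plane(S,tp(252,402,290,175),.085)[:2],plane(S,tp(380,354,290,175),.085)[:2]]);m=tips.mean(0);e=np.diff(tips,axis=0)[0];print("tips",tips,np.linalg.norm(e))
n=np.array([-e[1],e[0]])/np.linalg.norm(e); n*=np.sign(n[0]);print("yaw",np.degrees(np.arctan2(n[1],n[0])),"bore",m-.024*n)
print("axle T",plane(T,tp(256,238,280,170),.109),"S head", plane(S,tp(285,270,290,175),.109))
print("old bore",plane(T,tp(316,305,170,175),.01))
for nm,d,roi in(("S",S,(130,140,520,280)),("T",T,(160,150,470,300))): print([b for b in blobs(d,(22,150,120),(32,255,255),roi)[0]])
```

```text
tips [[0.62084515 0.01575683]
 [0.60058388 0.05178206]] 0.041332020120183666
yaw 29.354224887780866 bore [0.58979598 0.02200446]
axle T [0.5877087  0.02249212 0.109     ] S head [0.5910209  0.02379862 0.109     ]
old bore [0.54766969 0.34978257 0.01      ]
[(array([388.43, 167.22]), [376, 155, 22, 29, 290]), (array([316.82, 197.89]), [312, 188, 11, 19, 130])]
[(array([318.38, 212.41]), [314, 208, 10, 10, 66]), (array([257.13, 274.5 ]), [249, 264, 18, 23, 216])]
```

Run:
```python
from station import ctrl
ctrl.finish_job(); print("done")
```

```text
the job is handed in; nothing more can be done
done
```

I swapped the clips and handed the job in at about 20 s of the 69 s allowed. The hand-in gives no verdict, so what follows rests on my own checks.

- **Worn clip:** I gripped it by its green tab, pulled it level along its own -x and released it in the scrap bin. In the last top view it lies flat, with its bore about 13 mm from the bin centre.
- **New clip:** I took it from the tray by its yellow tab and pushed it along the jig's x. The force rose to about 10 N, dropped as the jaws closed, and then met a hard stop at about 16 N with almost no further movement. After release, its bore measured within about 1.5 mm of the axle axis, flat on the thrust washer.
- **Bystanders and contact:** The other bench items look unmoved in the final top view, though I compared only the tape measure numerically. Contact force readings stayed below 20 N throughout. The arm ended clear of everything, with readings near zero.

Two sets of measurements disagreed, neither enough to matter:
- **Bin centre:** The wrist and top views put it about 10 mm apart in y, so I used the top view.
- **Axle position:** Estimates from the axle head scattered by 3–6 mm between views. I relied on the top view, the washer and the board, which agreed to about 1 mm.

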